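# Index the tube carousel and lay the orange-capped sample on the sloping rest

## Task

Turn the clicking carousel, which has a knob at its centre, until the tube with the orange cap stands in the gap of the steel hold-down rail, then lift that tube straight up out of its sleeve (only the cap gives a grip). Lay it gently into the blue sloping trough, cap end up and foot against the stop, without letting it drop or topple into place, and let go. Leave the three blue-capped tubes down in their sleeves and do not disturb the stacked tubs.

Things in the scene. Friction and masses are not known exactly. Their poses are not given: they have to be found in the camera images.
- station: Fixed carousel station: grey base disc 264 mm across, 20 mm high. Origin: centre of its underside, on the carousel's axis; z up. Over the tubes, on a circle of radius 85 mm, runs a steel hold-down rail (8 mm bar, 151 to 159 mm above the bench, just above the caps). It has one gap, centred on the station's -x, 40 degrees to either side: only there can a tube be lifted.
- gap (a point): Middle of the rail's gap: 85 mm from the axis towards the station's -x (yellow mark), at the sleeves' floor, 30 mm above the bench: the place of the foot of a tube standing in the gap. The rail's 10 mm posts stand 124 mm from the axis at 0, +100 and -100 degrees from the station's +x, and carry level bars inward to the rail at its height.
- carousel (a joint): Carousel angle (rad), 0 at the start, + is counter-clockwise from above, over a full turn free each way. Clicks every 45 degrees; let go, it snaps to the nearest click; 0.13 N m turns it over one. Carries 8 white sleeves (bore 31 mm, outside 38, 91 deep, tops 121 above the bench), 85 mm from the axis, every 45 degrees; at each click one is in the gap, at the start an empty one.
- knob (a point): Middle of the black bar knob on the carousel's axis, 181 mm above the bench. The bar is 40 mm long, 16 mm thick, 32 mm high (165 to 197 mm above the bench), with a white line along its top; its length lies along this frame's x (the station's x when the carousel reads 0) and turns with the carousel. Below it: a collar 32 mm across on a 20 mm hub post.
- sample: Tube to take: orange cap, brown sediment, 115 mm long, body 29 mm in diameter, coned foot (flat end 10 mm), cap 35 mm in diameter, 101 to 115 mm from the foot; 50 to 100 g. Origin: centre of its foot; z along it towards the cap. It starts in any of four sleeves, foot 30 mm above the bench; only the cap and 10 mm of tube below it show above the sleeve. It turns with the carousel.
- sample_top (a point): Centre of the top of the orange cap, 115 mm from the foot.
- tube1: Blue-capped tube, otherwise as the sample, standing in another sleeve. Origin: centre of its foot. Stays in its sleeve.
- tube2: Another blue-capped tube, as tube1.
- tube3: Another blue-capped tube, as tube1.
- rest: Fixed sloping rest: base plate 120 x 90 x 8 mm (x, y, z) with a blue V trough on a post. Origin: centre of underside; z up. The trough leans 35 degrees from vertical, upper end towards the rest's -x, open to its +x and up. Flanks (90 degree V, 26 mm wide) run from 5 to 83 mm along the tube from the foot stop, a plate square to the trough; the top 32 mm of a lying tube stands clear.
- rest_foot (a point): Where the centre of the tube's foot lies when the tube is home in the trough: at (35, 0, 34) mm in the rest's frame.
- rest_top (a point): Where the centre of the cap's top lies when the tube is home in the trough: at (-31, 0, 128) mm in the rest's frame. The line from rest_foot to rest_top is the axis of the lying tube.
- tubs: Bystander: three white lidded tubs stacked as one piece, 89 mm across, 192 mm high, 0.8 kg, loose on the bench between carousel and rest. Origin: centre of the underside.
Not all that is in view belongs to the job. Leave any black or yellow look-alike of the sample alone.

How it is judged:
On the way, in this order (a step that is already met when the one before it is completed fails the run):
1. the orange-capped tube, still down in its sleeve, is turned into the gap and the carousel has come to rest on the click there (horizontal distance between sample and gap below 0.007 m and height (world z) of sample below 0.036 m and velocity of joint carousel between -0.1 and 0.1 rad/s), for 0.2 s.
2. the tube is lifted upright, clear of its sleeve, in the gap (height (world z) of sample above 0.122 m and angle between sample's own z axis and vertical below 0.25 rad and horizontal distance between sample and gap below 0.03 m), for 0.05 s.
At the end, for the whole second after the job is handed in: The orange-capped tube lies at rest in the trough, foot within 9 mm and cap top within 10 mm of their home points; the blue-capped tubes stand in their sleeves (foot under 40 mm up, within 0.12 rad of upright); the stacked tubs stand upright within 20 mm of their start (distance between sample and rest_foot below 0.009 m and distance between sample_top and rest_top below 0.01 m and linear speed of sample below 0.02 m/s and distance of tubs from where it was at the start of the episode below 0.02 m and angle between tubs's own z axis and vertical below 0.1 rad and height (world z) of each of tube1, tube2, tube3 below 0.04 m and angle between each of tube1, tube2, tube3's own z axis and vertical below 0.12 rad); the robot touches nothing.
It fails at once if a blue-capped tube is lifted more than 20 mm or tipped (height (world z) of any of tube1, tube2, tube3 above 0.05 m or angle between any of tube1, tube2, tube3's own z axis and vertical above 0.2 rad).
It fails at once if the tubs are pushed more than 30 mm or tipped (distance of tubs from where it was at the start of the episode above 0.03 m or angle between tubs's own z axis and vertical above 0.25 rad).
It fails at once if the tube is wrenched over while its foot is still more than 20 mm down in the sleeve (height (world z) of sample below 0.1 m and angle between sample's own z axis and vertical above 0.2 rad and horizontal distance between sample and station below 0.1 m).
It fails at once if the tube, let go, drops (faster than 0.45 m/s) or topples (faster than 5.5 rad/s, a fall of some 15 degrees) (contact force between the fingers and sample below 0.05 N and horizontal distance between sample and station above 0.12 m and (linear speed of sample above 0.45 m/s or angular speed of sample above 5.5 rad/s)).
It also fails if it takes over 56 s, if anything falls off the work surface, if the arm or the gripper's body presses on something with over 40 N, if the wrist force passes 120 N, or if a joint passes its speed limit or range.

## Robot

A 7-joint arm with a two-finger parallel gripper is mounted at the origin on the work surface. World frame = base frame: x ahead of the robot, y to its left, z up, the work surface at z = 0. Lengths are in m, angles in rad, forces in N, time in s.
With the tool pointing down it reaches from about 0.425 to 0.875 m from the base axis. Payload 4.7 kg.
Tool frame: the origin (TCP) lies midway between the tips of the shut fingers; the grasp point (between the pads) lies 19 mm behind it; z points along the fingers, y is the line along which they close (so a half turn about z gives the same grasp; the last joint's range is limited). The gripper opens to 87 mm and grips with 3 to 60 N. Pads are 19 mm wide; open, the fingers measure 117 mm over their backs; the gripper's body (75 mm by 190 mm) begins 51 mm behind the grasp point.
Start: joints at [-1.207, 0.321, -0.07, 1.45, 0.023, 1.371, -0.057], TCP at [0.223, 0.611, 0.195] pointing down, gripper open.
Joint ranges: [-2.86, 2.86], [-0.3, 2.09], [-1.38, 1.24], [0.06, 2.45], [-1.56, 4.7], [0.09, 2.05], [-2.69, 2.69]. Speed limits (rad/s): [2.57, 2.57, 3.14, 3.14, 3.14, 3.14, 3.14].

## Interface

Orientations are given as a rotation vector (axis times angle).
In Python, from bench import ctrl, get_image, calibration gives the robot as it stands.
- The arm moves only by the tool apply_moves, never from a script. Its arguments are lists of equal length, an entry for each row: "dp": the shift along the tool's x, y, z in m, a list of three; "twist": the turn, a rotation vector about the tool's x, y, z in rad, a list of three; "fingers": the closure, from 0 (fully open) to 1 (shut). In form: {"dp": [[dx, dy, dz], ...], "twist": [[ax, ay, az], ...], "fingers": [fingers, ...]}. A call has 1 to 10 rows; each row shifts and turns the commanded pose from where the row before left it, along the tool's axes as they then stand; what a row does not reach is not made up. A row lasts 1/10 s, in which the tool goes at most 50 mm and 8.59 degrees, less where a joint would pass 70% of its speed; a pose out of reach is approached as far as the arm can. A call is refused whole if a number of a shift passes 0.05 or a number of a turn 0.15, either way. A call with a gripper value outside its range is refused whole. The fingers move at their own pace and stop on an object; "newtons" is the grip in N (left out, the last holds). Time passes only in rows, so rows that do not move let the fingers close. It gives the time, the measured TCP pose, the force, the opening and the grip force at its end, in the units of the state.
- ctrl.get_state(): the state, without advancing time (a new reading comes with each control period).
- get_image(name): name is "scene" or "top" or "wrist"; returns the picture (400x640x3 uint8, red, green, blue); there is no depth.
- calibration(name): a dict with "fx", "fy", "cx", "cy" (pixels), "eye" and "attitude" of the camera in the world; the wrist camera has in their place "hand_eye" (4x4, takes a point from camera to tool coordinates, whose origin is the TCP and whose axes are the flange's). Camera axes: x right, y up, looking along -z (the intrinsics and any distortion apply to the point x, -y, -z); pixel columns grow to the right and rows downward; lengths in m; the calibration is good to about 2 mm. The wrist camera is an equidistant fisheye: a pixel r from the principal point sees the ray r / f radians off the axis. A picture is of the moment at which its call begins: read the wrist's pose just before it. calibration takes no time and is no camera call.
- ctrl.close_job(): hands the job in; it is judged then, once.
The state is a dict: "time": time; "joint_positions": joint angles; "qd": joint speeds; "joint_torque": joint torques, N m; "position": TCP position; "tool_rot": TCP orientation; "ft_force": force on the tool from outside, world axes, zero at the start; "torque": the same for the moment, N m; "grip_width": opening from 0.0 (shut) to 1.0 (fully open); "grip_force": force on a finger pad.
Only numpy, scipy, OpenCV 4.12 (cv2) and the standard library are available. Lean on these libraries where they do the work, as an engineer would, in place of code of your own. Each camera call takes 0.05 s, during which the arm holds its last target. There are 200 camera calls.

## Working session

There is one attempt and no reset: what is moved stays moved. The work goes in short steps, Python scripts to look and compute and a tool call to move; the robot and the scene stay as the last step left them, time stands still between calls to the robot, and variables do not carry over. Pictures are saved under pics/ and viewed, at most 10 in all, crops included, and the job is handed in when it is done.

Besides the shell and the picture viewer there is one more tool, called after "Emit:" by a JSON object that holds its "op" and its "data", one argument or row to a line. apply_moves: Moves the arm, as the interface text tells. Its arguments: {"type":"object","properties":{"dp":{"type":"array"},"twist":{"type":"array"},"fingers":{"type":"array"},"newtons":{"type":"number"}},"required":["dp","twist","fingers"]}

```bash
mkdir -p pics; python3 - <<'E'
from bench import ctrl,get_image,calibration
import cv2
s=ctrl.get_state();print(s)
for n in("scene","top","wrist"):
    c=calibration(n);print(n,c)
    cv2.imwrite(f"pics/{n}0.png",get_image(n)[:,:,::-1])
E
```

```text
{'time': 0.0, 'joint_positions': array([-1.20692944,  0.32183239, -0.07008075,  1.4516764 ,  0.02257357,
        1.37076722, -0.05689886]), 'qd': array([-1.65081142e-03, -7.41787516e-04, -1.27897458e-03,  1.81573664e-03,
       -1.19030858e-03,  2.83716197e-05,  1.37090540e-04]), 'joint_torque': array([ 1.76059707e-04, -4.91289246e+01, -4.03486155e-01, -3.12523091e+01,
       -6.36083423e-02,  4.38966625e-02,  1.97577883e-04]), 'position': array([0.22257824, 0.61006752, 0.19385471]), 'tool_rot': array([-5.46535924e-01, -3.09342347e+00,  2.95128550e-03]), 'ft_force': array([-0.62930461,  0.63203325,  0.50905442]), 'torque': array([ 0.02731103, -0.00092511, -0.01749175]), 'grip_force': 0.0, 'grip_width': 0.999175391151086}
scene {'fx': 416.5416255666847, 'fy': 416.5416255666847, 'cx': 318.4056739287324, 'cy': 200.72331838859412, 'eye': array([0.89696887, 0.47320207, 0.84954324]), 'attitude': array([0.30744427, 0.80394725, 2.32139446])}
top {'fx': 457.1339389175691, 'fy': 457.1339389175691, 'cx': 324.22515299237443, 'cy': 205.11817320431643, 'eye': array([0.37980802, 0.02828943, 1.08114892]), 'attitude': array([ 0.10958059, -0.11022402, -1.55951425])}
wrist {'fx': 309.70691628693146, 'fy': 309.70691628693146, 'cx': 318.1121521587302, 'cy': 196.02008351794464, 'hand_eye': array([[ 9.64435205e-04,  9.66590686e-01,  2.56323067e-01,
         6.94788131e-02],
       [ 9.99998923e-01, -6.48644372e-04, -1.31654385e-03,
         8.28378952e-04],
       [-1.10629651e-03,  2.56324061e-01, -9.66590271e-01,
        -1.90430960e-01],
       [ 0.00000000e+00,  0.00000000e+00,  0.00000000e+00,
         1.00000000e+00]])}
```

View pics/scene0.png

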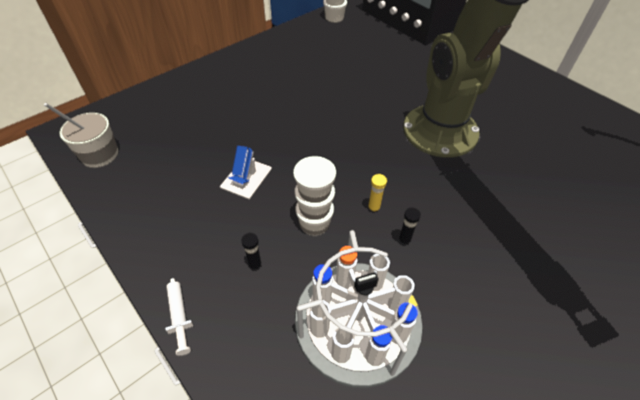

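View pics/top0.png

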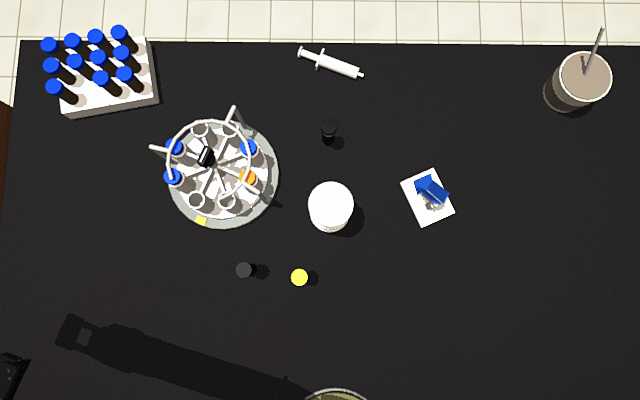

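The scene picture shows the carousel at about (360,310), the orange cap at (348,254), the tubs at (315,195) and the rest at (245,172). The top picture shows the orange cap at (247,177), the yellow gap mark at (201,220), the tubs at (331,205) and the rest at (428,197). Next I'll zoom in for pixel detail.

```bash
cat > h.py <<'E'
import numpy as np, cv2
from scipy.spatial.transform import Rotation as R
from bench import ctrl,get_image,calibration
def cam(n):
    c=calibration(n); return c,R.from_rotvec(c["attitude"]).as_matrix(),np.array(c["eye"])
def proj(n,P):
    c,M,e=cam(n); q=(np.atleast_2d(P)-e)@M
    return np.c_[c["cx"]+c["fx"]*q[:,0]/-q[:,2], c["cy"]+c["fy"]*q[:,1]/q[:,2]]
def back(n,u,v,z):
    c,M,e=cam(n); d=M@np.array([(u-c["cx"])/c["fx"],-(v-c["cy"])/c["fy"],-1]); return e+d*(z-e[2])/d[2]
def wpose(s):
    H=calibration("wrist")["hand_eye"]; M=R.from_rotvec(s["tool_rot"]).as_matrix()
    return M@H[:3,:3], M@H[:3,3]+s["position"]
def wproj(s,P):
    c=calibration("wrist");M,e=wpose(s); q=(np.atleast_2d(P)-e)@M
    r=np.hypot(q[:,0],q[:,1]); th=np.arctan2(r,-q[:,2])
    return np.c_[c["cx"]+c["fx"]*th*q[:,0]/r, c["cy"]-c["fx"]*th*q[:,1]/r]
def wback(s,u,v,z):
    c=calibration("wrist");M,e=wpose(s); x=(u-c["cx"])/c["fx"];y=-(v-c["cy"])/c["fx"];t=np.hypot(x,y)
    d=M@np.array([np.sin(t)*x/t,np.sin(t)*y/t,-np.cos(t)]); return e+d*(z-e[2])/d[2]
E
python3 - <<'E'
from h import *
t=cv2.imread("pics/top0.png");s=cv2.imread("pics/scene0.png")
z=lambda im,x,y,w,h,k:cv2.resize(im[y:y+h,x:x+w],None,fx=k,fy=k,interpolation=cv2.INTER_CUBIC)
a=np.zeros((600,800,3),np.uint8)
def put(i,x,y): a[y:y+i.shape[0],x:x+i.shape[1]]=i
put(z(t,150,100,133,133,3),0,0); put(z(t,390,160,66,66,6),400,0)
put(z(s,290,235,140,66,3),0,400); put(z(s,210,135,66,66,3),430,400);
cv2.imwrite("pics/zoom.png",a)
hs=cv2.cvtColor(t,cv2.COLOR_BGR2HSV)
m=cv2.inRange(hs,(5,180,150),(16,255,255));n,l,st,ce=cv2.connectedComponentsWithStats(m)
for i in range(1,n):
    if st[i,4]>20: print("orange",ce[i],st[i])
m=cv2.inRange(hs,(24,120,120),(35,255,255));n,l,st,ce=cv2.connectedComponentsWithStats(m)
for i in range(1,n):
    if st[i,4]>10: print("yel",ce[i],st[i,4],back("top",*ce[i],0.02))
m=cv2.inRange(hs,(0,0,150),(180,70,255));n,l,st,ce=cv2.connectedComponentsWithStats(m)
for i in range(1,n):
    if st[i,4]>200: print("white",ce[i],st[i])
print(back("top",247,177,.145),back("top",331,205,.192))
E
```

```text
orange [248.16666667 175.75      ] [246 170   6  12  24]
yel [200.78461538 220.15384615] 65 [0.49158258 0.31614328 0.02      ]
yel [298.76271186 276.8940678 ] 236 [0.36273945 0.08547891 0.02      ]
white [302.64899671  27.28960767] [    0     0   640   114 30051]
white [330.8431085   62.62609971] [297  46  67  32 682]
white [585.47313433  76.6840796 ] [ 559   51   54   51 2010]
white [221.17453963 173.48983187] [ 149  105  129  124 6245]
white [425.7217525  200.63797079] [ 400  167   55   61 1301]
white [330.0568306  205.85300546] [ 308  181   46   51 1830]
[0.56969061 0.19003905 0.145     ] [0.50556126 0.0151491  0.192     ]
```

View pics/zoom.png

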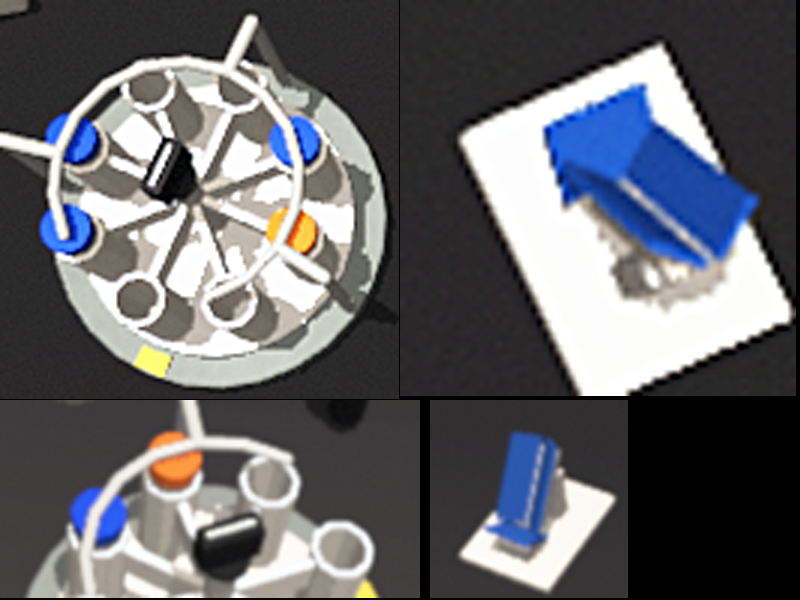

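Zoom (top crop ×3, offset 150,100): the knob is at (207,156) and the orange cap at (247,177), two clicks counter-clockwise of the gap, so the carousel turns −90°. The rest plate's corners are near (433,167), (400,182), (456,213) and (420,226). Next I'll fit the poses.

```bash
cat > fit.py <<'E'
from h import *
from scipy.optimize import least_squares
off=np.array([150,100])
caps=np.array([[68,230],[73,138],[296,140],[291,229]])/3+off
sl=np.array([[140,298],[230,302],[236,91],[149,90]])/3+off
# angles in station frame: gap sleeve 180, CCW
ca=np.radians(180+45*np.array([7,6,3,2])); sa=np.radians(180+45*np.array([0,1,4,5]))
def st(p,a,r,z): return np.c_[p[0]+r*np.cos(a+p[2]),p[1]+r*np.sin(a+p[2]),np.full(len(a),z)]
f=lambda p:np.r_[(proj("top",st(p,ca,.085,.145))-caps).ravel(),(proj("top",st(p,sa,.085,.121))-sl).ravel(),
   (proj("top",st(p,np.array([np.pi]),.12,.02))-[200.8,220.2]).ravel()]
best=min((least_squares(f,[.6,.28,y]) for y in np.arange(-3,3,.7)),key=lambda r:r.cost)
print("station",best.x,best.cost,np.round(best.fun.reshape(-1,2),1).tolist())
p=best.x
print("knob px",proj("top",[[p[0],p[1],.197]]),proj("scene",[[p[0],p[1],.197]]),"gap",st(p,np.array([np.pi]),.085,.03),"orange scene",proj("scene",st(p,ca[3:],.085,.145)))
cor=np.array([[433.5,167],[400,182.2],[455.8,213],[420.3,226]])
# A,C one long side
for sx in(1,-1):
    L=np.array([[-sx*.06,sx*.045],[-sx*.06,-sx*.045],[sx*.06,sx*.045],[sx*.06,-sx*.045]])*[1,1]
    for m in (1,-1):
        Lm=L*[1,m]
        def W(q,P):
            c,s=np.cos(q[2]),np.sin(q[2]);P=np.atleast_2d(P);return np.c_[q[0]+c*P[:,0]-s*P[:,1],q[1]+s*P[:,0]+c*P[:,1],P[:,2]]
        g=lambda q:(proj("top",W(q,np.c_[Lm,np.full(4,.008)]))-cor).ravel()
        b=min((least_squares(g,[.53,-.2,y]) for y in np.arange(-3,3,.7)),key=lambda r:r.cost)
        if b.cost<50:
            q=b.x;ft=W(q,[[.035,0,.034],[-.031,0,.128]])
            print("rest",q,b.cost,ft.tolist(),"top px",proj("top",ft).tolist(),"scene",proj("scene",ft).tolist(),"corners scene",proj("scene",W(q,np.c_[Lm,np.full(4,.008)])).round().tolist())
E
python3 fit.py
```

```text
station [ 0.60176377  0.26792957 -0.39291775] 4.041941476296383 [[-0.7, -0.1], [-0.6, 0.2], [-0.4, 0.2], [0.3, 0.9], [-0.5, 1.0], [0.1, -0.1], [0.9, -1.3], [-0.0, -1.2], [0.9, 0.2]]
knob px [[203.88258058 155.53255935]] [[367.32228099 276.52255362]] gap [[0.52324113 0.30047483 0.03      ]] orange scene [[348.25952649 252.25511878]]
rest [ 0.55308385 -0.21653728  3.55261335] 1.817904156548474 [[0.5209988787318425, -0.23052135847226904, 0.034], [0.5815019688857116, -0.2041513739854933, 0.128]] top px [[436.25989696577795, 208.85283917045695], [433.89638702744986, 174.72167850913465]] scene [[251.94964061844667, 161.58726622770916], [233.11706861777733, 152.40465490350493]] corners scene [[220.0, 186.0], [249.0, 198.0], [244.0, 157.0], [272.0, 167.0]]
rest [ 0.55308385 -0.21653728  0.41102069] 1.817904156548468 [[0.5851688228360571, -0.20255319311478856, 0.034], [0.5246657326790878, -0.22892317759445116, 0.128]] top px [[423.5505348376667, 181.46003346877492], [446.3194188721319, 201.2581185712899]] scene [[237.80770014307828, 179.1239201968795], [246.7084000910352, 136.63318161211367]]
[... 901 characters left out ...]
    self.f = self.fun_wrapped(xp_copy(self.x))
             ~~~~~~~~~~~~~~~~^^^^^^^^^^^^^^^^^
    return np.atleast_1d(self.fun(x))
                         ~~~~~~~~^^^
    return self.f(x, *self.args, **self.kwargs)
           ~~~~~~^^^^^^^^^^^^^^^^^^^^^^^^^^^^^^
  File "fit.py", line 23, in <lambda>
    g=lambda q:(proj("top",W(q,np.c_[Lm,np.full(4,.008)]))-cor).ravel()
                ~~~~^^^^^^^^^^^^^^^^^^^^^^^^^^^^^^^^^^^^^^
  File "h.py", line 7, in proj
    c,M,e=cam(n); q=(np.atleast_2d(P)-e)@M
          ~~~^^^
  File "h.py", line 5, in cam
    c=calibration(n); return c,R.from_rotvec(c["attitude"]).as_matrix(),np.array(c["eye"])
ValueError: time passes only in moves, steps and waits
```

Rest yaw is 0.411: the foot end matches the stop at scene pixel (238,180). Station is at (0.602, 0.268), yaw −0.393. Next I'll plan the move above the knob.

```bash
cat >> h.py <<'E'
ST=np.array([.6018,.2679,-.393]); RT=np.array([.5531,-.2165,.411])
def down(yaw): # tool x at yaw, z down
    c,s=np.cos(yaw),np.sin(yaw); return np.array([[c,s,0],[s,-c,0],[0,0,-1.]])
def sug(P,M,n):
    s=ctrl.get_state(); M0=R.from_rotvec(s["tool_rot"]).as_matrix()
    d=np.array(P)-s["position"]; w=R.from_matrix(M0.T@M).as_rotvec()
    print("t",round(s["time"],2),"pos",s["position"].round(4),"total dp(tool0)",(M0.T@d).round(4),"twist",w.round(3),"q",s["joint_positions"].round(2))
    ds=[]
    for i in range(n):
        Mi=M0@R.from_rotvec(w*i/n).as_matrix(); ds.append((Mi.T@d/n).round(4).tolist())
    print("rows dp",ds,"tw",(w/n).round(4).tolist())
E
python3 - <<'E'
from h import *
for k in (0,np.pi): sug([.6018,.2679,.26],down(ST[2]+k),14)
E
```

```text
t 0.15 pos [0.2227 0.6102 0.1941] total dp(tool0) [-0.4735 -0.1917 -0.0655] twist [-0.000e+00 -2.000e-03 -3.098e+00] q [-1.21  0.32 -0.07  1.45  0.02  1.37 -0.06]
rows dp [[-0.0338, -0.0137, -0.0047], [-0.03, -0.0208, -0.0047], [-0.0247, -0.0269, -0.0047], [-0.0182, -0.0316, -0.0047], [-0.0108, -0.0349, -0.0047], [-0.0029, -0.0364, -0.0047], [0.0052, -0.0361, -0.0047], [0.013, -0.0341, -0.0047], [0.0201, -0.0304, -0.0047], [0.0263, -0.0253, -0.0047], [0.0312, -0.0189, -0.0047], [0.0346, -0.0116, -0.0047], [0.0363, -0.0037, -0.0047], [0.0362, 0.0044, -0.0047]] tw [-0.0, -0.0002, -0.2213]
t 0.15 pos [0.2227 0.6102 0.1941] total dp(tool0) [-0.4735 -0.1917 -0.0655] twist [-0.001  0.     0.043] q [-1.21  0.32 -0.07  1.45  0.02  1.37 -0.06]
rows dp [[-0.0338, -0.0137, -0.0047], [-0.0339, -0.0136, -0.0047], [-0.0339, -0.0135, -0.0047], [-0.0339, -0.0134, -0.0047], [-0.034, -0.0133, -0.0047], [-0.034, -0.0132, -0.0047], [-0.0341, -0.0131, -0.0047], [-0.0341, -0.013, -0.0047], [-0.0341, -0.0129, -0.0047], [-0.0342, -0.0127, -0.0047], [-0.0342, -0.0126, -0.0047], [-0.0343, -0.0125, -0.0047], [-0.0343, -0.0124, -0.0047], [-0.0343, -0.0123, -0.0047]] tw [-0.0001, 0.0, 0.0031]
```

Emit:
{"op": "apply_moves", "data": {
  "dp": [
    [0, 0, -0.03],
    [-0.02, -0.01, -0.02],
    [-0.03, -0.012, -0.015],
    [-0.04, -0.016, 0],
    [-0.04, -0.016, 0],
    [-0.04, -0.016, 0],
    [-0.04, -0.016, 0],
    [-0.04, -0.016, 0],
    [-0.04, -0.016, 0],
    [-0.04, -0.016, 0]
  ],
  "twist": [
    [0, 0, 0.004],
    [0, 0, 0.004],
    [0, 0, 0.004],
    [0, 0, 0.004],
    [0, 0, 0.004],
    [0, 0, 0.004],
    [0, 0, 0.004],
    [0, 0, 0.004],
    [0, 0, 0.004],
    [0, 0, 0.004]
  ],
  "fingers": [0, 0, 0, 0, 0, 0, 0, 0, 0, 0]
}}

```text
time: 1.15
position: [0.4827, 0.3646, 0.2598]
tool_rot: [-0.609, -3.082, 0.0]
ft_force: [0.4, 1.3, 0.2]
grip_width: 0.996
grip_force: 0.0
```

Emit:
{"op": "apply_moves", "data": {
  "dp": [
    [-0.04, -0.016, 0],
    [-0.04, -0.016, 0],
    [-0.04, -0.016, 0],
    [-0.02, -0.008, 0],
    [0, 0, 0],
    [0, 0, 0]
  ],
  "twist": [
    [0, 0, 0],
    [0, 0, 0],
    [0, 0, 0],
    [0, 0, 0],
    [0, 0, 0],
    [0, 0, 0]
  ],
  "fingers": [0, 0, 0, 0, 0, 0]
}}

```text
time: 1.75
position: [0.5896, 0.2612, 0.2594]
tool_rot: [-0.609, -3.081, -0.0]
ft_force: [0.2, -0.2, 1.1]
grip_width: 0.997
grip_force: 0.0
```

```bash
python3 - <<'E'
from h import *
s=ctrl.get_state(); im=get_image("wrist")
cv2.imwrite("pics/w1.png",im[:,:,::-1])
k=[[ST[0],ST[1],.197]]
print("knob exp",wproj(s,k))
a=ST[2]+np.pi
print("gap sleeve exp",wproj(s,[[ST[0]+.085*np.cos(a),ST[1]+.085*np.sin(a),.121]]))
sug([.6018,.2679,.172],down(ST[2]+np.pi),4)
E
```

```text
knob exp [[329.35258604 208.78071234]]
gap sleeve exp [[327.49423669 109.59116966]]
t 1.8 pos [0.589  0.2625 0.2596] total dp(tool0) [-0.0099  0.0099  0.0876] twist [ 0.    -0.001  0.005] q [-0.64  0.29  0.24  1.37 -0.07  1.49  0.77]
rows dp [[-0.0025, 0.0025, 0.0219], [-0.0025, 0.0025, 0.0219], [-0.0025, 0.0025, 0.0219], [-0.0024, 0.0025, 0.0219]] tw [0.0001, -0.0004, 0.0012]
```

View pics/w1.png

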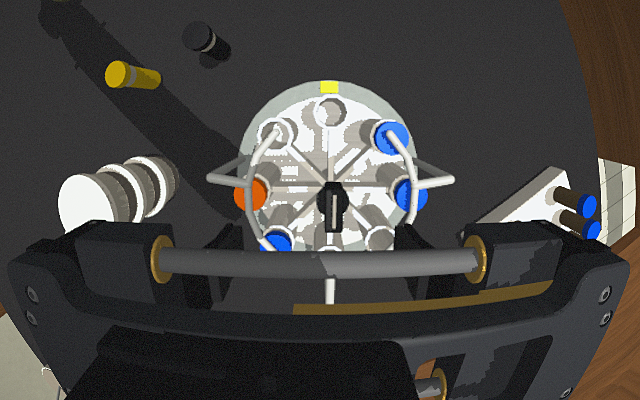

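The wrist view shows the knob's white line at about (334,204), expected (329,209), and the gap sleeve at (330,111), expected (327,110). That puts the station about 3 mm further along tool +y.

Emit:
{"op": "apply_moves", "data": {
  "dp": [
    [-0.004, 0.004, 0.022],
    [-0.003, 0.005, 0.022],
    [-0.003, 0.004, 0.022],
    [0, 0, 0.021],
    [0, 0, 0],
    [0, 0, 0],
    [0, 0, 0],
    [0, 0, 0],
    [0, 0, 0],
    [0, 0, 0]
  ],
  "twist": [
    [0, 0, 0.001],
    [0, 0, 0.001],
    [0, 0, 0.001],
    [0, 0, 0],
    [0, 0, 0],
    [0, 0, 0],
    [0, 0, 0],
    [0, 0, 0],
    [0, 0, 0],
    [0, 0, 0]
  ],
  "fingers": [0, 0, 0, 0, 0.8, 0.9, 0.9, 0.9, 0.9, 0.9],
  "newtons": 20
}}

```text
time: 2.8
position: [0.6044, 0.2694, 0.1737]
tool_rot: [0.613, 3.08, 0.001]
ft_force: [0.3, 0.0, -0.2]
grip_width: 0.54
grip_force: 0.0
```

Emit:
{"op": "apply_moves", "data": {
  "dp": [
    [0, 0, 0],
    [0, 0, 0],
    [0, 0, 0],
    [0, 0, 0],
    [0, 0, 0],
    [0, 0, 0],
    [0, 0, 0],
    [0, 0, 0]
  ],
  "twist": [
    [0, 0, 0],
    [0, 0, 0],
    [0, 0, 0],
    [0, 0, 0],
    [0, 0, 0],
    [0, 0, 0],
    [0, 0, 0],
    [0, 0, 0]
  ],
  "fingers": [1, 1, 1, 1, 1, 1, 1, 1],
  "newtons": 25
}}

```text
time: 3.6
position: [0.6042, 0.2693, 0.173]
tool_rot: [0.613, 3.081, 0.0]
ft_force: [0.4, -0.2, 0.2]
grip_width: 0.008
grip_force: 0.0
```

```bash
python3 - <<'E'
from h import *
a=get_image("wrist")[:,:,::-1]; b=get_image("top")[:,:,::-1];c=get_image("scene")[:,:,::-1]
o=np.zeros((600,800,3),np.uint8)
o[:300,:480]=cv2.resize(a,(480,300))
o[300:,:400]=cv2.resize(b[90:240,150:250],(400,600))[:300] if 0 else cv2.resize(b[95:208,150:300],(400,300))
o[300:,400:]=cv2.resize(c[210:323,290:440],(400,300))
cv2.imwrite("pics/c2.png",o); print(ctrl.get_state()["grip_width"])
E
```

```text
0.001916446294767112
```

View pics/c2.png

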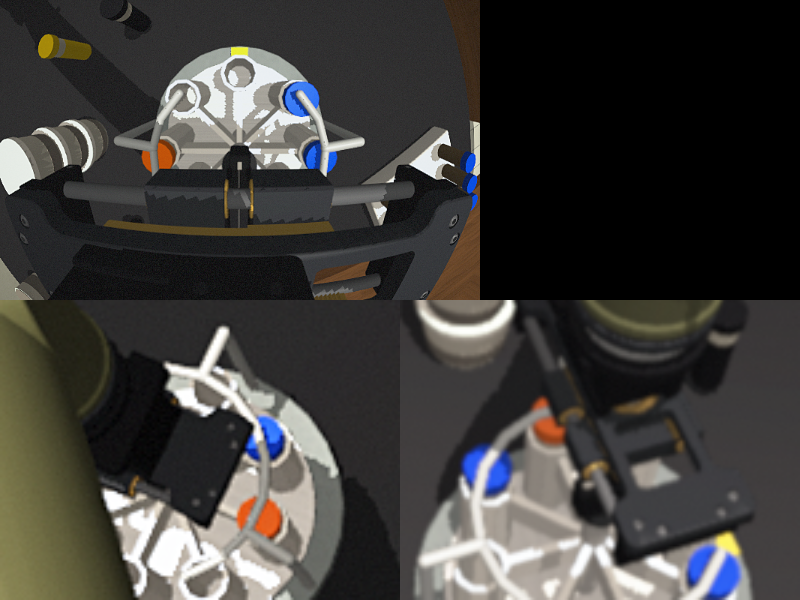

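```bash
python3 - <<'E'
from h import *
s=ctrl.get_state(); M=R.from_rotvec(s["tool_rot"]).as_matrix()
im=get_image("wrist")
print(s["position"])
for d in ([0,0,0],[0,0,-.019],[.0095,0,0]): print(d,wproj(s,s["position"]+M@np.array(d)))
print("knob",wproj(s,[[.603,.2707,.197]]))
for r in range(0,360,45):
    a=np.radians(r)+ST[2]; print(r,wproj(s,[[.603+.085*np.cos(a),.2707+.085*np.sin(a),.121]]).round())
z=cv2.resize(im[20:320,170:470],(600,600),interpolation=cv2.INTER_CUBIC)
cv2.imwrite("pics/w2z.png",z[:,:,::-1])
E
```

```text
[0.60416162 0.26932571 0.17300437]
[0, 0, 0] [[316.39086278 224.15523727]]
[0, 0, -0.019] [[316.25800158 235.06532743]]
[0.0095, 0, 0] [[316.38048637 210.30823087]]
knob [[317.64521914 235.74861446]]
0 [[318. 290.]]
45 [[385. 265.]]
90 [[419. 200.]]
135 [[394. 127.]]
180 [[318.  94.]]
225 [[242. 127.]]
270 [[217. 200.]]
315 [[250. 265.]]
```

View pics/w2z.png

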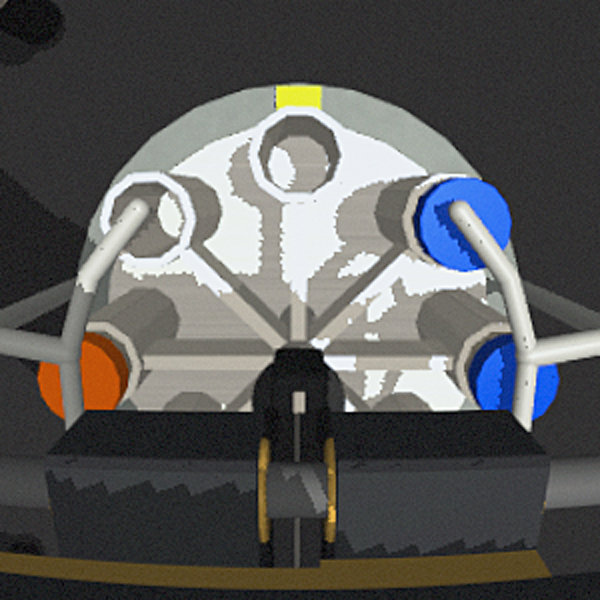

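The knob (white line at zoom x≈298) lies between the pads, so the grip looks real although the width reads 0. I'll test it with a turn.

Emit:
{"op": "apply_moves", "data": {
  "dp": [
    [0, 0, 0],
    [0, 0, 0],
    [0, 0, 0],
    [0, 0, 0],
    [0, 0, 0],
    [0, 0, 0]
  ],
  "twist": [
    [0, 0, 0.05],
    [0, 0, 0.1],
    [0, 0, 0.1],
    [0, 0, 0.1],
    [0, 0, 0.05],
    [0, 0, 0]
  ],
  "fingers": [1, 1, 1, 1, 1, 1]
}}

```text
time: 4.4
position: [0.6042, 0.2694, 0.173]
tool_rot: [1.213, 2.898, 0.0]
ft_force: [-0.1, -0.9, -0.6]
grip_width: 0.003
grip_force: 0.0
```

```bash
python3 - <<'E'
from h import *
s=ctrl.get_state();im=get_image("wrist");print(s["torque"],s["ft_force"],s["grip_force"],s["grip_width"],s["tool_rot"])
z=cv2.resize(im[20:320,170:470],(600,600),interpolation=cv2.INTER_CUBIC)
cv2.imwrite("pics/w3z.png",z[:,:,::-1])
E
```

```text
[-1.06179502e-01 -6.33991785e-05  3.79783238e-02] [-0.10331997 -0.86473406 -0.55130223] 0.0 0.002540175554202116 [1.21289087e+00 2.89790360e+00 7.76986975e-05]
```

View pics/w3z.png

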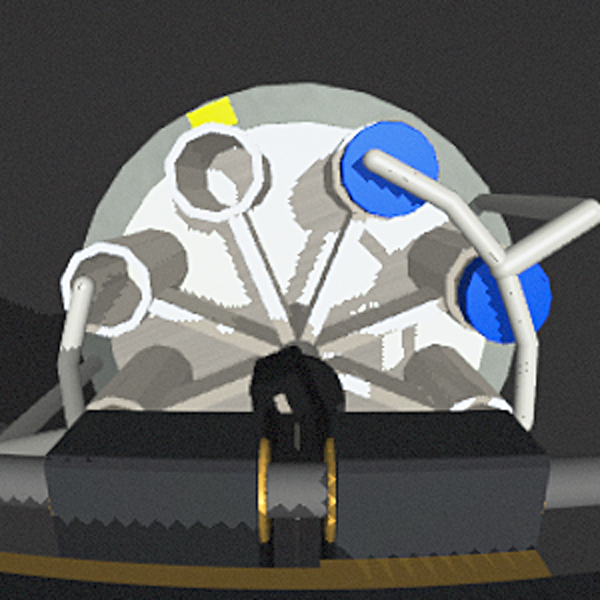

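The carousel stayed put: the gap mark rotated with the picture, and the knob's line at zoom (280,400) tilted against the hand. The shut finger tips seem to sit above the knob, so I'll probe downward gently to learn the true tip height.

Emit:
{"op": "apply_moves", "data": {
  "dp": [
    [0, 0, 0.002],
    [0, 0, 0.002],
    [0, 0, 0]
  ],
  "twist": [
    [0, 0, 0],
    [0, 0, 0],
    [0, 0, 0]
  ],
  "fingers": [1, 1, 1]
}}

```text
time: 4.75
position: [0.6043, 0.2694, 0.1699]
tool_rot: [1.212, 2.898, 0.001]
ft_force: [-1.8, 0.1, 5.1]
grip_width: 0.007
grip_force: 2.1
```

Emit:
{"op": "apply_moves", "data": {
  "dp": [
    [0, 0, 0.002],
    [0, 0, 0.002],
    [0, 0, 0]
  ],
  "twist": [
    [0, 0, 0],
    [0, 0, 0],
    [0, 0, 0]
  ],
  "fingers": [1, 1, 1]
}}

```text
time: 5.05
position: [0.6044, 0.2695, 0.1698]
tool_rot: [1.212, 2.897, 0.004]
ft_force: [-7.6, -2.9, 18.8]
grip_width: 0.004
grip_force: 9.4
```

Contact came at TCP z = 0.170, where the knob top should be at 0.197, so the tips are effectively about 27 mm short. I'll back off, open, turn back, go lower and regrip.

Emit:
{"op": "apply_moves", "data": {
  "dp": [
    [0, 0, -0.012],
    [0, 0, -0.002],
    [0, 0, 0],
    [0, 0, 0],
    [0, 0, 0],
    [0, 0, 0],
    [0, 0, 0],
    [0, 0, 0.01],
    [0, 0, 0.01],
    [0, 0, 0.009]
  ],
  "twist": [
    [0, 0, 0],
    [0, 0, -0.1],
    [0, 0, -0.1],
    [0, 0, -0.1],
    [0, 0, -0.1],
    [0, 0, 0],
    [0, 0, 0],
    [0, 0, 0],
    [0, 0, 0],
    [0, 0, 0]
  ],
  "fingers": [1, 0.4, 0.3, 0.3, 0.3, 0.3, 0.3, 0.3, 0.3, 0.3]
}}

```text
time: 6.05
position: [0.6036, 0.2691, 0.1484]
tool_rot: [-0.614, -3.08, 0.001]
ft_force: [0.2, -0.8, 0.1]
grip_width: 0.674
grip_force: 0.0
```

Emit:
{"op": "apply_moves", "data": {
  "dp": [
    [0, 0, 0],
    [0, 0, 0],
    [0, 0, 0],
    [0, 0, 0],
    [0, 0, 0],
    [0, 0, 0],
    [0, 0, 0],
    [0, 0, 0]
  ],
  "twist": [
    [0, 0, 0],
    [0, 0, 0],
    [0, 0, 0],
    [0, 0, 0],
    [0, 0, 0],
    [0, 0, 0],
    [0, 0, 0],
    [0, 0, 0]
  ],
  "fingers": [1, 1, 1, 1, 1, 1, 1, 1],
  "newtons": 25
}}

```text
time: 6.85
position: [0.6044, 0.2698, 0.1502]
tool_rot: [0.612, 3.081, 0.001]
ft_force: [1.4, 2.0, 0.1]
grip_width: 0.178
grip_force: 25.0
```

Gripped: 15.5 mm and 25 N. Now the turn of −90° (+tool z).

Emit:
{"op": "apply_moves", "data": {
  "dp": [
    [0, 0, 0],
    [0, 0, 0],
    [0, 0, 0],
    [0, 0, 0],
    [0, 0, 0],
    [0, 0, 0],
    [0, 0, 0],
    [0, 0, 0],
    [0, 0, 0],
    [0, 0, 0]
  ],
  "twist": [
    [0, 0, 0.1],
    [0, 0, 0.13],
    [0, 0, 0.13],
    [0, 0, 0.13],
    [0, 0, 0.13],
    [0, 0, 0.13],
    [0, 0, 0.13],
    [0, 0, 0.13],
    [0, 0, 0.13],
    [0, 0, 0.13]
  ],
  "fingers": [1, 1, 1, 1, 1, 1, 1, 1, 1, 1]
}}

```text
time: 7.85
position: [0.6047, 0.2699, 0.1502]
tool_rot: [2.326, 2.111, 0.003]
ft_force: [2.5, 1.1, -1.2]
grip_width: 0.184
grip_force: 25.0
```

Emit:
{"op": "apply_moves", "data": {
  "dp": [
    [0, 0, 0],
    [0, 0, 0],
    [0, 0, 0],
    [0, 0, 0],
    [0, 0, 0]
  ],
  "twist": [
    [0, 0, 0.13],
    [0, 0, 0.1],
    [0, 0, 0.07],
    [0, 0, 0],
    [0, 0, 0]
  ],
  "fingers": [1, 1, 1, 1, 1]
}}

```text
time: 8.35
position: [0.6048, 0.2699, 0.1502]
tool_rot: [2.61, 1.749, 0.003]
ft_force: [3.0, 2.0, -0.7]
grip_width: 0.182
grip_force: 25.0
```

```bash
python3 - <<'E'
from h import *
s=ctrl.get_state();print(s["torque"],s["position"],s["joint_positions"].round(2))
x=R.from_rotvec(s["tool_rot"]).as_matrix()[:,0];print("turned",np.degrees(np.arctan2(x[1],x[0])-(ST[2]+np.pi)))
im=get_image("wrist");cv2.imwrite("pics/w4.png",im[:,:,::-1])
hs=cv2.cvtColor(im,cv2.COLOR_RGB2HSV)
for n,lo,hi in(("or",(3,180,100),(16,255,255)),("yl",(26,180,120),(34,255,255)),("bl",(105,180,100),(120,255,255))):
    k,l,st,ce=cv2.connectedComponentsWithStats(cv2.inRange(hs,lo,hi))
    print(n,[(ce[i].round(),int(st[i,4])) for i in range(1,k) if st[i,4]>80])
E
```

```text
[ 0.29438763 -0.56825871  0.00470098] [0.60476969 0.2698747  0.15024111] [-0.82  0.39  0.47  1.5  -0.18  1.3  -0.72]
turned -89.82594857501714
or [(array([207., 211.]), 843)]
yl [(array([207., 177.]), 116)]
bl [(array([422., 123.]), 653), (array([401., 144.]), 732), (array([427., 212.]), 529), (array([454., 212.]), 143)]
```

Emit:
{"op": "apply_moves", "data": {
  "dp": [
    [0, 0, 0],
    [0, 0, 0],
    [0, 0, 0],
    [0, 0, 0],
    [0, 0, -0.02],
    [0, 0, -0.03],
    [0, 0, -0.03],
    [0, 0, -0.02],
    [0, 0, 0],
    [0, 0, 0]
  ],
  "twist": [
    [0, 0, 0],
    [0, 0, 0],
    [0, 0, 0],
    [0, 0, 0],
    [0, 0, 0],
    [0, 0, 0],
    [0, 0, -0.14],
    [0, 0, -0.14],
    [0, 0, -0.14],
    [0, 0, -0.14]
  ],
  "fingers": [0.43, 0.43, 0.43, 0.43, 0.43, 0.43, 0.43, 0.43, 0.43, 0.43]
}}

```text
time: 9.4
position: [0.6045, 0.2692, 0.2512]
tool_rot: [2.02, 2.405, 0.002]
ft_force: [-0.1, -0.8, 0.1]
grip_width: 0.569
grip_force: 0.0
```

Emit:
{"op": "apply_moves", "data": {
  "dp": [
    [0, 0, 0],
    [0, 0, 0],
    [0, 0, 0],
    [0, 0, 0],
    [0, 0, 0],
    [0, 0, 0],
    [0, 0, 0],
    [0.02, 0, 0],
    [0.02, 0, 0],
    [0, 0, 0]
  ],
  "twist": [
    [0, 0, -0.14],
    [0, 0, -0.14],
    [0, 0, -0.14],
    [0, 0, -0.14],
    [0, 0, -0.14],
    [0, 0, -0.14],
    [0, 0, -0.14],
    [0, 0, -0.03],
    [0, 0, 0],
    [0, 0, 0]
  ],
  "fingers": [0.43, 0.43, 0.43, 0.43, 0.43, 0.43, 0.43, 0.43, 0.43, 0.43]
}}

```text
time: 10.4
position: [0.5651, 0.2873, 0.2503]
tool_rot: [-0.607, -3.081, -0.002]
ft_force: [-0.8, -0.0, -0.0]
grip_width: 0.568
grip_force: 0.0
```

```bash
python3 - <<'E'
from h import *
s=ctrl.get_state();im=get_image("wrist");cv2.imwrite("pics/w5.png",im[:,:,::-1]);print(s["position"],s["grip_width"])
hs=cv2.cvtColor(im,cv2.COLOR_RGB2HSV)
for n,lo,hi in(("or",(2,150,80),(16,255,255)),("yl",(26,150,100),(34,255,255)),("bl",(105,180,100),(120,255,255))):
    k,l,st,ce=cv2.connectedComponentsWithStats(cv2.inRange(hs,lo,hi))
    for i in range(1,k):
        if st[i,4]>80:print(n,ce[i].round(1),st[i])
g=np.array([.526,.3024,.145])
print("exp cap",wproj(s,[g])); print("tcp",wproj(s,[s["position"]]))
E
```

```text
[0.56513578 0.28732053 0.25025102] 0.5684932043565409
or [617.4 341.7] [ 568  233   72  167 3157]
or [484.5 392.1] [468 383  34  17 233]
yl [101.9 100.2] [ 93  88  19  26 383]
yl [317.5 110.3] [309 105  18  11 183]
yl [316.9 144.6] [300 129  35  32 873]
bl [257.5 169.1] [240 153  35  35 696]
bl [580.2 227.6] [570 217  20  23 337]
bl [361.7 282.2] [356 279  14   9  95]
bl [316.7 291.2] [302 281  30  19 440]
exp cap [[315.82141957 144.76475632]]
tcp [[316.39184365 224.15235996]]
```

View pics/w5.png

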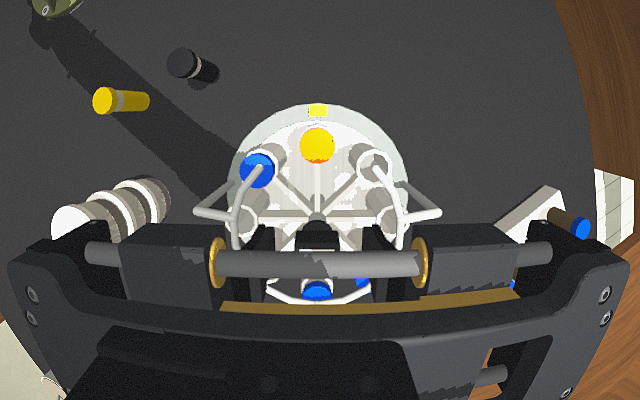

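The orange cap stands in the gap at (317,145), expected (316,145). The blue neighbour is at (257,169) and the other neighbour sleeve is empty. Now I'll go over the tube, descend and grip.

Emit:
{"op": "apply_moves", "data": {
  "dp": [
    [0.02, 0, 0],
    [0.022, -0.001, 0],
    [0, 0, 0.02],
    [0, 0, 0.03],
    [0, 0, 0.03],
    [0, 0, 0.03],
    [0, 0, 0.02],
    [0, 0, 0.01],
    [0, 0, 0],
    [0, 0, 0]
  ],
  "twist": [
    [0, 0, 0],
    [0, 0, 0],
    [0, 0, 0],
    [0, 0, 0],
    [0, 0, 0],
    [0, 0, 0],
    [0, 0, 0],
    [0, 0, 0],
    [0, 0, 0],
    [0, 0, 0]
  ],
  "fingers": [0.43, 0.43, 0.43, 0.43, 0.43, 0.43, 0.43, 0.43, 0.43, 0.43]
}}

```text
time: 11.45
position: [0.5293, 0.3003, 0.111]
tool_rot: [0.614, 3.08, 0.001]
ft_force: [-0.4, 0.4, 0.3]
grip_width: 0.573
grip_force: 0.0
```

Emit:
{"op": "apply_moves", "data": {
  "dp": [
    [0.004, 0, 0.005],
    [0, 0, 0.004],
    [0, 0, 0],
    [0, 0, 0],
    [0, 0, 0],
    [0, 0, 0],
    [0, 0, 0],
    [0, 0, 0]
  ],
  "twist": [
    [0, 0, 0],
    [0, 0, 0],
    [0, 0, 0],
    [0, 0, 0],
    [0, 0, 0],
    [0, 0, 0],
    [0, 0, 0],
    [0, 0, 0]
  ],
  "fingers": [0.43, 0.43, 0.43, 0.8, 0.8, 0.8, 0.8, 0.8],
  "newtons": 20
}}

```text
time: 12.25
position: [0.5248, 0.3019, 0.1012]
tool_rot: [0.613, 3.081, 0.001]
ft_force: [0.4, -0.1, 1.1]
grip_width: 0.391
grip_force: 20.0
```

Gripped the cap: 34 mm, 20 N. Lifting straight up.

Emit:
{"op": "apply_moves", "data": {
  "dp": [
    [0, 0, -0.005],
    [0, 0, -0.01],
    [0, 0, -0.015],
    [0, 0, -0.015],
    [0, 0, -0.015],
    [0, 0, -0.015],
    [0, 0, -0.015],
    [0, 0, -0.015],
    [0, 0, -0.01],
    [0, 0, 0]
  ],
  "twist": [
    [0, 0, 0],
    [0, 0, 0],
    [0, 0, 0],
    [0, 0, 0],
    [0, 0, 0],
    [0, 0, 0],
    [0, 0, 0],
    [0, 0, 0],
    [0, 0, 0],
    [0, 0, 0]
  ],
  "fingers": [0.8, 0.8, 0.8, 0.8, 0.8, 0.8, 0.8, 0.8, 0.8, 0.8],
  "newtons": 30
}}

```text
time: 13.25
position: [0.5255, 0.3024, 0.2181]
tool_rot: [0.613, 3.079, 0.004]
ft_force: [0.9, -0.2, -0.9]
grip_width: 0.389
grip_force: 30.0
```

```bash
python3 - <<'E'
from h import *
s=ctrl.get_state();print(s["position"],s["grip_width"],s["grip_force"],s["ft_force"],s["torque"],s["joint_positions"].round(2))
b=get_image("top")[:,:,::-1];c=get_image("scene")[:,:,::-1];w=get_image("wrist")[:,:,::-1]
o=np.zeros((600,800,3),np.uint8)
o[:300,:400]=cv2.resize(w[150:300,210:410],(400,300)); o[:300,400:]=cv2.resize(c[180:330,290:490],(400,300),interpolation=cv2.INTER_CUBIC)
o[300:,:400]=cv2.resize(b[120:270,150:350],(400,300)); o[300:,400:]=cv2.resize(b[150:240,370:490],(400,300),interpolation=cv2.INTER_CUBIC)
cv2.imwrite("pics/c6.png",o)
E
```

```text
[0.52545779 0.30239573 0.21805465] 0.3892628102338177 29.999886453151703 [ 0.88780479 -0.19805368 -0.93725666] [-0.02732815 -0.02598823  0.00699734] [-0.76  0.21  0.23  1.54 -0.05  1.39  0.65]
```

View pics/c6.png

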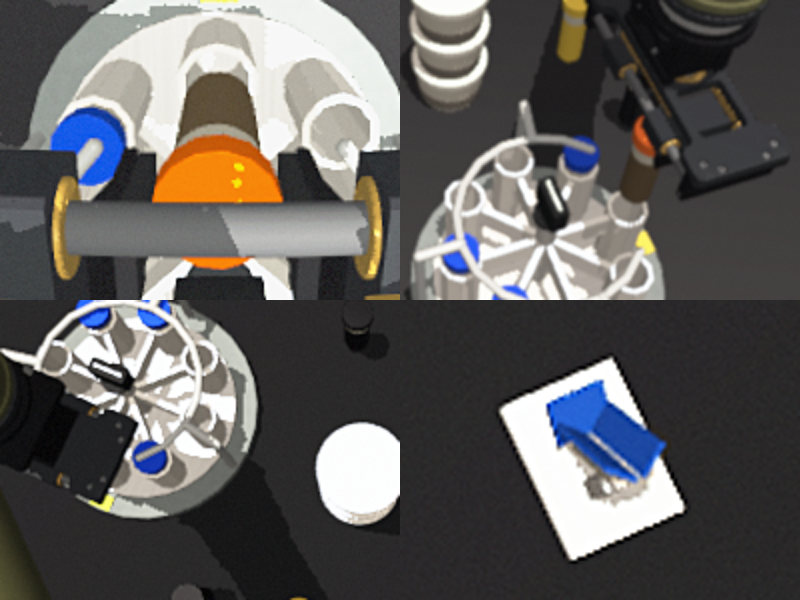

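The wrist view (top left of the picture) shows the tube hanging straight with its foot clear of the sleeve. All blue tubes are down and the tubs and rest are unmoved. The cap's width of about 65 px puts its top 44 mm behind the TCP, so the finger offset lies along the tool axis. Next I'll plan the transfer.

Emit:
{"op": "apply_moves", "data": {
  "dp": [
    [0, 0, -0.02],
    [0, 0, -0.03],
    [0, 0, -0.03],
    [0, 0, -0.02],
    [0, 0, 0]
  ],
  "twist": [
    [0, 0, 0],
    [0, 0, 0],
    [0, 0, 0],
    [0, 0, 0],
    [0, 0, 0]
  ],
  "fingers": [0.8, 0.8, 0.8, 0.8, 0.8]
}}

```text
time: 13.9
position: [0.5256, 0.3024, 0.3184]
tool_rot: [0.613, 3.078, 0.005]
ft_force: [0.3, -0.3, -0.2]
grip_width: 0.389
grip_force: 30.0
```

```bash
cat >> h.py <<'E'
cy,sy=np.cos(RT[2]),np.sin(RT[2]); Rr=np.array([[cy,-sy,0],[sy,cy,0],[0,0,1]])
a35=np.radians(35); n_=Rr@[np.cos(a35),0,np.sin(a35)]; d_=Rr@[np.sin(a35),0,-np.cos(a35)]
TOP=np.array([RT[0],RT[1],0])+Rr@[-.031,0,.128]; HOME=TOP+.044*d_
ML=np.c_[-n_,np.cross(d_,-n_),d_]
E
python3 - <<'E'
from h import *
print("home",HOME,"n",n_,"d",d_,np.linalg.det(ML))
sug(HOME+.03*n_-.02*d_+np.array([0,0,.10]),ML,14)
E
```

```text
home [ 0.54781727 -0.21880232  0.09195731] n [0.7509345  0.32727274 0.57357644] d [ 0.52581     0.22915884 -0.81915204] 0.9999999999999998
t 13.9 pos [0.5256 0.3024 0.3184] total dp(tool0) [-0.2289 -0.4639  0.0917] twist [-0.243 -0.573 -0.779] q [-0.76  0.19  0.23  1.37 -0.04  1.58  0.65]
rows dp [[-0.0163, -0.0331, 0.0066], [-0.0142, -0.0341, 0.0066], [-0.012, -0.0349, 0.0065], [-0.0098, -0.0357, 0.0064], [-0.0075, -0.0363, 0.0061], [-0.0053, -0.0367, 0.0057], [-0.003, -0.037, 0.0053], [-0.0007, -0.0372, 0.0047], [0.0015, -0.0373, 0.004], [0.0038, -0.0372, 0.0033], [0.0059, -0.037, 0.0024], [0.0081, -0.0366, 0.0015], [0.0101, -0.0361, 0.0005], [0.0121, -0.0355, -0.0006]] tw [-0.0174, -0.041, -0.0556]
```

Emit:
{"op": "apply_moves", "data": {
  "dp": [
    [-0.008, -0.016, 0],
    [-0.016, -0.032, 0],
    [-0.018, -0.038, 0],
    [-0.018, -0.038, 0],
    [-0.018, -0.038, 0],
    [-0.018, -0.038, 0],
    [-0.018, -0.038, 0],
    [-0.018, -0.038, 0],
    [-0.018, -0.038, 0],
    [-0.018, -0.038, 0]
  ],
  "twist": [
    [0, 0, 0],
    [0, 0, 0],
    [0, 0, 0],
    [0, 0, 0],
    [0, 0, 0],
    [0, 0, 0],
    [0, 0, 0],
    [0, 0, 0],
    [0, 0, 0],
    [0, 0, 0]
  ],
  "fingers": [0.8, 0.8, 0.8, 0.8, 0.8, 0.8, 0.8, 0.8, 0.8, 0.8]
}}

```text
time: 14.9
position: [0.543, -0.0907, 0.3137]
tool_rot: [-0.614, -3.077, 0.001]
ft_force: [0.5, -0.0, -0.6]
grip_width: 0.394
grip_force: 30.0
```

Emit:
{"op": "apply_moves", "data": {
  "dp": [
    [-0.018, -0.036, 0],
    [-0.018, -0.036, 0],
    [-0.012, -0.024, 0],
    [0, 0, 0],
    [0, 0, 0]
  ],
  "twist": [
    [0, 0, 0],
    [0, 0, 0],
    [0, 0, 0],
    [0, 0, 0],
    [0, 0, 0]
  ],
  "fingers": [0.8, 0.8, 0.8, 0.8, 0.8]
}}

```text
time: 15.4
position: [0.5509, -0.1958, 0.314]
tool_rot: [-0.617, -3.077, -0.001]
ft_force: [-0.4, 0.5, -0.1]
grip_width: 0.393
grip_force: 30.0
```

```bash
python3 - <<'E'
from h import *
sug(HOME+.03*n_-.02*d_+np.array([0,0,.10]),ML,9)
E
```

```text
t 15.4 pos [ 0.5509 -0.1958  0.314 ] total dp(tool0) [-0.0154 -0.013   0.0884] twist [-0.245 -0.58  -0.781] q [-0.24  0.17  0.62  1.44 -0.1   1.57  1.55]
rows dp [[-0.0017, -0.0014, 0.0098], [-0.0009, -0.0018, 0.0099], [-0.0001, -0.0021, 0.0098], [0.0007, -0.0024, 0.0098], [0.0015, -0.0025, 0.0096], [0.0024, -0.0026, 0.0094], [0.0032, -0.0026, 0.0092], [0.004, -0.0026, 0.0089], [0.0048, -0.0024, 0.0085]] tw [-0.0272, -0.0645, -0.0868]
```

```bash
cat >> h.py <<'E'
ML=ML@R.from_rotvec([0,0,.4]).as_matrix()
E
python3 - <<'E'
from h import *
sug(HOME+.03*n_-.02*d_+np.array([0,0,.10]),ML,8)
E
```

```text
t 15.4 pos [ 0.5509 -0.1958  0.314 ] total dp(tool0) [-0.0154 -0.013   0.0884] twist [-0.349 -0.51  -0.394] q [-0.24  0.17  0.62  1.44 -0.1   1.57  1.55]
rows dp [[-0.0019, -0.0016, 0.011], [-0.0011, -0.0022, 0.0111], [-0.0003, -0.0027, 0.011], [0.0005, -0.0032, 0.0109], [0.0014, -0.0036, 0.0107], [0.0023, -0.004, 0.0104], [0.0031, -0.0043, 0.01], [0.004, -0.0045, 0.0096]] tw [-0.0436, -0.0637, -0.0493]
```

Emit:
{"op": "apply_moves", "data": {
  "dp": [
    [-0.002, -0.002, 0.011],
    [-0.001, -0.002, 0.011],
    [0, -0.003, 0.011],
    [0, -0.003, 0.011],
    [0.001, -0.004, 0.011],
    [0.002, -0.004, 0.01],
    [0.003, -0.004, 0.01],
    [0.004, -0.005, 0.01],
    [0, 0, 0],
    [0, 0, 0]
  ],
  "twist": [
    [-0.044, -0.064, -0.049],
    [-0.044, -0.064, -0.049],
    [-0.044, -0.064, -0.049],
    [-0.044, -0.064, -0.049],
    [-0.044, -0.064, -0.049],
    [-0.044, -0.064, -0.049],
    [-0.044, -0.064, -0.049],
    [-0.044, -0.064, -0.049],
    [0, 0, 0],
    [0, 0, 0]
  ],
  "fingers": [0.8, 0.8, 0.8, 0.8, 0.8, 0.8, 0.8, 0.8, 0.8, 0.8]
}}

```text
time: 16.4
position: [0.5625, -0.212, 0.2269]
tool_rot: [-0.015, 2.558, 0.324]
ft_force: [0.7, -0.6, -0.4]
grip_width: 0.393
grip_force: 30.0
```

```bash
python3 - <<'E'
from h import *
s=ctrl.get_state();im=get_image("wrist");cv2.imwrite("pics/w7.png",im[:,:,::-1])
hs=cv2.cvtColor(im,cv2.COLOR_RGB2HSV)
W=lambda L:np.array([RT[0],RT[1],0])+(Rr@np.array(L).T).T
cor=np.array([[x,y,.008] for x in(-.06,.06) for y in(-.045,.045)])
print("exp corners",wproj(s,W(cor)).round().tolist(),"foot",wproj(s,W([[.035,0,.034]])).round(),"tubefoot",wproj(s,[s["position"]+R.from_rotvec(s["tool_rot"]).as_matrix()@[0,0,.071]]).round())
w=cv2.inRange(hs,(0,0,150),(180,60,255));k,l,st,ce=cv2.connectedComponentsWithStats(w)
for i in range(1,k):
    if st[i,4]>300: 
        ct,_=cv2.findContours((l==i).astype(np.uint8),0,2);h=cv2.convexHull(ct[0]);print("white",ce[i].round(),st[i],cv2.approxPolyDP(h,5,True)[:,0].tolist())
sug(HOME+.03*n_-.02*d_,ML,5)
E
```

```text
exp corners [[212.0, 45.0], [288.0, 10.0], [258.0, 123.0], [323.0, 94.0]] foot [[286. 103.]] tubefoot [[317. 196.]]
white [268.  61.] [ 214   11  110  113 5852] [[287, 11], [323, 95], [259, 123], [214, 46]]
white [547. 141.] [  432    22   208   336 18917] [[446, 27], [465, 23], [566, 53], [608, 104], [639, 207], [639, 357], [490, 154], [435, 66], [434, 43]]
white [381. 223.] [356 215  57  18 567] [[412, 224], [387, 232], [356, 220], [406, 215]]
white [  5. 297.] [   0  235   19  132 1323] [[0, 235], [18, 255], [0, 366]]
t 16.45 pos [ 0.5635 -0.2118  0.228 ] total dp(tool0) [ 0.0576 -0.0245  0.0812] twist [0.004 0.004 0.002] q [-0.17 -0.1   0.79  1.96 -0.55  0.99  2.46]
rows dp [[0.0115, -0.0049, 0.0162], [0.0115, -0.0049, 0.0163], [0.0115, -0.0049, 0.0163], [0.0115, -0.0049, 0.0163], [0.0114, -0.0049, 0.0163]] tw [0.0008, 0.0009, 0.0004]
```

Rest corners match the predicted pixels within 2 px. q7 is close to its limit, so I'll spin +0.3 about the tube's axis first.

Emit:
{"op": "apply_moves", "data": {
  "dp": [
    [0, 0, 0],
    [0, 0, 0],
    [0, 0, 0],
    [0, 0, 0]
  ],
  "twist": [
    [0, 0, 0.1],
    [0, 0, 0.1],
    [0, 0, 0.1],
    [0, 0, 0]
  ],
  "fingers": [0.8, 0.8, 0.8, 0.8]
}}

```text
time: 16.85
position: [0.5642, -0.2122, 0.2287]
tool_rot: [0.367, 2.557, 0.434]
ft_force: [-0.7, 0.2, -0.6]
grip_width: 0.393
grip_force: 30.0
```

```bash
cat >> h.py <<'E'
ML=ML@R.from_rotvec([0,0,.3]).as_matrix()
E
python3 - <<'E'
from h import *
sug(HOME+.03*n_-.02*d_,ML,6)
E
```

```text
t 16.85 pos [ 0.5642 -0.2122  0.2287] total dp(tool0) [ 0.0489 -0.0404  0.0815] twist [0.005 0.004 0.003] q [-0.15 -0.1   0.77  1.96 -0.56  0.99  2.17]
rows dp [[0.0081, -0.0067, 0.0136], [0.0081, -0.0067, 0.0136], [0.0081, -0.0067, 0.0136], [0.0081, -0.0067, 0.0136], [0.0081, -0.0067, 0.0136], [0.0081, -0.0067, 0.0136]] tw [0.0008, 0.0007, 0.0006]
```

Emit:
{"op": "apply_moves", "data": {
  "dp": [
    [0.008, -0.007, 0.014],
    [0.008, -0.007, 0.014],
    [0.008, -0.007, 0.014],
    [0.008, -0.007, 0.014],
    [0.008, -0.007, 0.014],
    [0.008, -0.006, 0.012],
    [0, 0, 0],
    [0, 0, 0]
  ],
  "twist": [
    [0.001, 0.001, 0],
    [0.001, 0.001, 0],
    [0.001, 0.001, 0],
    [0.001, 0.001, 0],
    [0, 0, 0],
    [0, 0, 0],
    [0, 0, 0],
    [0, 0, 0]
  ],
  "fingers": [0.8, 0.8, 0.8, 0.8, 0.8, 0.8, 0.8, 0.8]
}}

```text
time: 17.65
position: [0.5598, -0.2152, 0.1246]
tool_rot: [0.368, 2.562, 0.43]
ft_force: [-0.0, 0.2, -0.2]
grip_width: 0.394
grip_force: 30.0
```

```bash
python3 - <<'E'
from h import *
s=ctrl.get_state();print(s["ft_force"])
sug(HOME-.01*d_,ML,8)
print("n in tool",ML.T@n_)
E
```

```text
[-0.00651076  0.24518569 -0.1539415 ]
t 17.65 pos [ 0.5598 -0.2152  0.1246] total dp(tool0) [ 0.0231 -0.0174  0.0096] twist [0.001 0.    0.003] q [-0.14  0.05  0.82  2.08 -0.78  0.88  2.44]
rows dp [[0.0029, -0.0022, 0.0012], [0.0029, -0.0022, 0.0012], [0.0029, -0.0022, 0.0012], [0.0029, -0.0022, 0.0012], [0.0029, -0.0022, 0.0012], [0.0029, -0.0022, 0.0012], [0.0029, -0.0022, 0.0012], [0.0029, -0.0022, 0.0012]] tw [0.0001, 0.0, 0.0004]
n in tool [-7.64842187e-01  6.44217687e-01 -4.69392960e-17]
```

Emit:
{"op": "apply_moves", "data": {
  "dp": [
    [0.004, -0.003, 0.002],
    [0.004, -0.003, 0.002],
    [0.004, -0.003, 0.002],
    [0.004, -0.003, 0.002],
    [0.002, -0.002, 0.001],
    [0, 0, 0],
    [0, 0, 0]
  ],
  "twist": [
    [0, 0, 0],
    [0, 0, 0],
    [0, 0, 0],
    [0, 0, 0],
    [0, 0, 0],
    [0, 0, 0],
    [0, 0, 0]
  ],
  "fingers": [0.8, 0.8, 0.8, 0.8, 0.8, 0.8, 0.8]
}}

```text
time: 18.35
position: [0.5463, -0.2204, 0.1036]
tool_rot: [0.372, 2.562, 0.431]
ft_force: [1.0, 0.3, -0.8]
grip_width: 0.393
grip_force: 30.0
```

Emit:
{"op": "apply_moves", "data": {
  "dp": [
    [0.001, -0.001, 0],
    [0.001, -0.001, 0],
    [0, 0, 0],
    [0, 0, 0]
  ],
  "twist": [
    [0, 0, 0],
    [0, 0, 0],
    [0, 0, 0],
    [0, 0, 0]
  ],
  "fingers": [0.8, 0.8, 0.8, 0.8]
}}

```text
time: 18.75
position: [0.5443, -0.2215, 0.102]
tool_rot: [0.371, 2.562, 0.431]
ft_force: [0.9, 0.5, -0.3]
grip_width: 0.395
grip_force: 30.0
```

```bash
python3 - <<'E'
from h import *
s=ctrl.get_state();f=s["ft_force"];print("f n,d",f@n_,f@d_,f@np.cross(d_,n_),"pos rel home n,d,lat",(s["position"]-HOME)@n_,(s["position"]-HOME)@d_,(s["position"]-HOME)@np.cross(d_,n_))
sug(HOME-.01*d_,ML,1)
E
```

```text
f n,d 0.6655598857311518 0.7861000942001134 -0.14592884644798848 pos rel home n,d,lat 0.002256745562635648 -0.010693275201705961 0.0010399087363675264
t 18.75 pos [ 0.5443 -0.2215  0.102 ] total dp(tool0) [ 0.0024 -0.0007  0.0007] twist [0.001 0.001 0.001] q [-0.11  0.08  0.84  2.12 -0.84  0.87  2.53]
rows dp [[0.0024, -0.0007, 0.0007]] tw [0.0006, 0.0006, 0.001]
```

Emit:
{"op": "apply_moves", "data": {
  "dp": [
    [0, 0, 0.003],
    [0, 0, 0.003],
    [0, 0, 0.002],
    [0.001, -0.001, 0],
    [0, 0, 0],
    [0, 0, 0]
  ],
  "twist": [
    [0, 0, 0.05],
    [0, 0, 0.05],
    [0, 0, 0],
    [0, 0, 0],
    [0, 0, 0],
    [0, 0, 0]
  ],
  "fingers": [0.8, 0.8, 0.8, 0.8, 0.8, 0.8]
}}

```text
time: 19.35
position: [0.5474, -0.2202, 0.0946]
tool_rot: [0.501, 2.551, 0.467]
ft_force: [0.5, 0.5, -0.1]
grip_width: 0.396
grip_force: 30.0
```

```bash
cat >> h.py <<'E'
ML=ML@R.from_rotvec([0,0,.1]).as_matrix()
def rep():
    s=ctrl.get_state();f=s["ft_force"];m=np.cross(d_,n_);e=s["position"]-HOME
    print("f n,d,lat",(f@n_).round(2),(f@d_).round(2),(f@m).round(2),"pos mm",(1e3*np.array([e@n_,e@d_,e@m])).round(1),"tq",s["torque"].round(2),"q",s["joint_positions"].round(2),"t",s["time"]); print("n,lat in tool",(ML.T@n_).round(2),(ML.T@m).round(2), "rot err",R.from_matrix(R.from_rotvec(s["tool_rot"]).as_matrix().T@ML).as_rotvec().round(3))
E
python3 -c "from h import *;rep()"
```

```text
f n,d,lat 0.47 0.41 -0.27 pos mm [ 0.7 -2.8  1.1] tq [-0.34  0.7   0.04] q [-0.11  0.1   0.84  2.12 -0.86  0.86  2.45] t 19.35
n,lat in tool [-0.7   0.72 -0.  ] [-0.72 -0.7   0.  ] rot err [0.001 0.001 0.001]
```

Emit:
{"op": "apply_moves", "data": {
  "dp": [
    [0.001, -0.001, 0],
    [0, 0, 0.001],
    [0.001, -0.001, 0],
    [0, 0, 0],
    [0, 0, 0]
  ],
  "twist": [
    [0, 0, 0],
    [0, 0, 0],
    [0, 0, 0],
    [0, 0, 0],
    [0, 0, 0]
  ],
  "fingers": [0.8, 0.8, 0.8, 0.8, 0.8]
}}

```text
time: 19.85
position: [0.5467, -0.2195, 0.093]
tool_rot: [0.499, 2.55, 0.47]
ft_force: [3.2, 6.1, 4.2]
grip_width: 0.391
grip_force: 30.0
```

```bash
python3 -c "from h import *;rep()"
```

```text
f n,d,lat 6.82 -0.34 -4.27 pos mm [-0.5 -1.6  0.2] tq [ 0.86 -0.48  0.49] q [-0.11  0.1   0.84  2.13 -0.87  0.86  2.46] t 19.85
n,lat in tool [-0.7   0.72 -0.  ] [-0.72 -0.7   0.  ] rot err [0.003 0.001 0.002]
```

Contact with the V: n force about 7 N, lateral −4 N. I'll ease sideways, then slide to the stop.

Emit:
{"op": "apply_moves", "data": {
  "dp": [
    [0.001, 0.001, 0],
    [0, 0, 0.001],
    [0, 0, 0.001],
    [0, 0, 0],
    [0, 0, 0]
  ],
  "twist": [
    [0, 0, 0],
    [0, 0, 0],
    [0, 0, 0],
    [0, 0, 0],
    [0, 0, 0]
  ],
  "fingers": [0.8, 0.8, 0.8, 0.8, 0.8]
}}

```text
time: 20.35
position: [0.5473, -0.2191, 0.0918]
tool_rot: [0.501, 2.549, 0.467]
ft_force: [3.2, 3.6, 6.5]
grip_width: 0.395
grip_force: 30.0
```

```bash
python3 -c "from h import *;rep()"
```

```text
f n,d,lat 7.3 -2.77 -2.04 pos mm [-0.6 -0.2  0.1] tq [ 0.79 -0.58  0.34] q [-0.11  0.1   0.84  2.13 -0.87  0.86  2.46] t 20.35
n,lat in tool [-0.7   0.72 -0.  ] [-0.72 -0.7   0.  ] rot err [0.002 0.002 0.001]
```

Emit:
{"op": "apply_moves", "data": {
  "dp": [
    [0, 0, 0.001],
    [0, 0, 0.001],
    [0, 0, 0],
    [0, 0, 0]
  ],
  "twist": [
    [0, 0, 0],
    [0, 0, 0],
    [0, 0, 0],
    [0, 0, 0]
  ],
  "fingers": [0.8, 0.8, 0.8, 0.8]
}}

```text
time: 20.75
position: [0.5479, -0.2191, 0.0914]
tool_rot: [0.501, 2.547, 0.47]
ft_force: [-7.9, 3.8, 17.9]
grip_width: 0.392
grip_force: 30.0
```

```bash
python3 -c "from h import *;rep()"
```

```text
f n,d,lat 5.6 -17.9 -6.66 pos mm [-0.4  0.4  0.3] tq [ 1.46 -0.08  0.84] q [-0.11  0.1   0.84  2.13 -0.88  0.86  2.46] t 20.75
n,lat in tool [-0.7   0.72 -0.  ] [-0.72 -0.7   0.  ] rot err [0.004 0.003 0.   ]
```

The foot is on the stop within 0.5 mm of home. I'll relieve the load, lower the grip and open slowly.

Emit:
{"op": "apply_moves", "data": {
  "dp": [
    [0, 0.001, -0.001],
    [0, 0, 0],
    [0, 0, 0],
    [0, 0, 0]
  ],
  "twist": [
    [0, 0, 0],
    [0, 0, 0],
    [0, 0, 0],
    [0, 0, 0]
  ],
  "fingers": [0.8, 0.8, 0.8, 0.8],
  "newtons": 6
}}

```text
time: 21.15
position: [0.5475, -0.2192, 0.0911]
tool_rot: [0.502, 2.549, 0.465]
ft_force: [-0.7, 1.2, 8.4]
grip_width: 0.398
grip_force: 6.0
```

Emit:
{"op": "apply_moves", "data": {
  "dp": [
    [0, 0, 0],
    [0, 0, 0],
    [0, 0, 0],
    [0, 0, 0],
    [0, 0, 0],
    [0, 0, 0],
    [0, 0, 0],
    [0, 0, 0],
    [0, 0, 0],
    [0, 0, 0]
  ],
  "twist": [
    [0, 0, 0],
    [0, 0, 0],
    [0, 0, 0],
    [0, 0, 0],
    [0, 0, 0],
    [0, 0, 0],
    [0, 0, 0],
    [0, 0, 0],
    [0, 0, 0],
    [0, 0, 0]
  ],
  "fingers": [0.6, 0.59, 0.58, 0.57, 0.56, 0.55, 0.52, 0.48, 0.44, 0.4]
}}

```text
time: 22.15
position: [0.5471, -0.2178, 0.0901]
tool_rot: [0.501, 2.551, 0.467]
ft_force: [0.4, 0.8, -0.1]
grip_width: 0.573
grip_force: 0.0
```

```bash
python3 - <<'E'
from h import *
rep(); print(ctrl.get_state()["grip_width"])
b=get_image("top")[:,:,::-1];c=get_image("scene")[:,:,::-1];w=get_image("wrist")[:,:,::-1]
o=np.zeros((600,800,3),np.uint8)
o[:300,:480]=cv2.resize(w,(480,300)); o[300:,400:]=cv2.resize(c[90:240,180:380],(400,300),interpolation=cv2.INTER_CUBIC)
o[300:,:400]=cv2.resize(b[120:270,320:520],(400,300))
cv2.imwrite("pics/c8.png",o)
E
```

```text
f n,d,lat 0.51 0.5 -0.57 pos mm [-1.3  1.4 -1.2] tq [-0.24  0.6  -0.02] q [-0.11  0.1   0.83  2.13 -0.87  0.86  2.46] t 22.15
n,lat in tool [-0.7   0.72 -0.  ] [-0.72 -0.7   0.  ] rot err [0.001 0.    0.001]
0.5733752122417144
```

Released with no residual force. Retracting along the tool axis.

Emit:
{"op": "apply_moves", "data": {
  "dp": [
    [0, 0, -0.005],
    [0, 0, -0.01],
    [0, 0, -0.015],
    [0, 0, -0.02],
    [0, 0, -0.02],
    [0, 0, -0.02],
    [0, 0, -0.02],
    [0, 0, -0.02],
    [0, 0, 0],
    [0, 0, 0]
  ],
  "twist": [
    [0, 0, 0],
    [0, 0, 0],
    [0, 0, 0],
    [0, 0, 0],
    [0, 0, 0],
    [0, 0, 0],
    [0, 0, 0],
    [0, 0, 0],
    [0, 0, 0],
    [0, 0, 0]
  ],
  "fingers": [0.4, 0.4, 0.4, 0.4, 0.4, 0.4, 0.4, 0.4, 0.4, 0.4]
}}

```text
time: 23.3
position: [0.4788, -0.2477, 0.1967]
tool_rot: [0.501, 2.55, 0.467]
ft_force: [-0.1, 0.2, -0.6]
grip_width: 0.596
grip_force: 0.0
```

```bash
python3 - <<'E'
from h import *
s=ctrl.get_state(); print(s["position"],s["ft_force"])
b=get_image("top")[:,:,::-1];c=get_image("scene")[:,:,::-1];w=get_image("wrist")[:,:,::-1]
o=np.zeros((600,800,3),np.uint8)
o[:300,:480]=cv2.resize(w,(480,300)); o[300:,400:]=cv2.resize(c[90:240,180:380],(400,300),interpolation=cv2.INTER_CUBIC)
o[300:,:400]=cv2.resize(b[120:270,320:520],(400,300))
FT=np.array([RT[0],RT[1],0])+Rr@[.035,0,.034]
for n in("scene","top"): print(n,proj(n,[FT,TOP]).round(1).tolist())
print("wrist",wproj(s,[FT,TOP]).round(1).tolist())
hs=cv2.cvtColor(w,cv2.COLOR_BGR2HSV);k,l,st,ce=cv2.connectedComponentsWithStats(cv2.inRange(hs,(3,150,80),(20,255,255)))
print([(ce[i].round(1).tolist(),st[i].tolist()) for i in range(1,k) if st[i,4]>80])
cv2.imwrite("pics/c9.png",o)
E
```

```text
[ 0.47877891 -0.24771065  0.19673061] [-0.08922121  0.20090606 -0.6285019 ]
scene [[237.8, 179.1], [246.7, 136.6]]
top [[423.5, 181.5], [446.3, 201.3]]
wrist [[316.9, 171.5], [316.6, 194.1]]
[([582.1, 243.4], [448, 142, 192, 258, 14511]), ([319.8, 181.0], [301, 176, 36, 24, 134]), ([210.3, 263.9], [205, 238, 16, 50, 192]), ([349.8, 296.8], [298, 279, 95, 35, 1191]), ([486.0, 392.0], [471, 383, 31, 17, 306])]
```

View pics/c9.png

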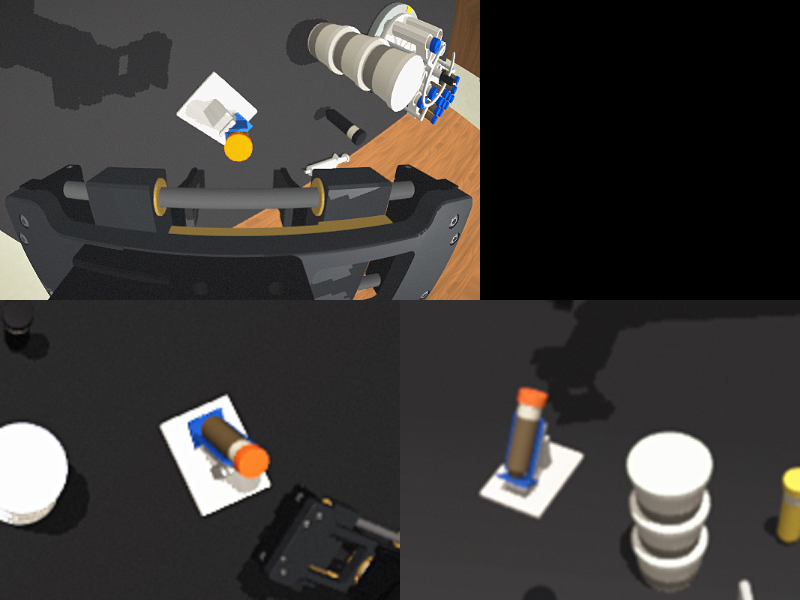

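The tube lies in the trough with its cap up. The cap top is at wrist pixel (317,197), expected (317,194), and at about (447,200) in the top view, expected (446,201). The tubs are in place and the gripper is clear, so I'm handing in.

```bash
python3 -c "
from bench import ctrl
print(ctrl.close_job())"
```

```text
the job is handed in; nothing more can be done
None
```

I turned the carousel two clicks, lifted the orange-capped tube out through the gap, laid it in the blue trough with its foot on the stop, and handed the job in at about 23 s; the hand-in returned no verdict.

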